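Lock the stage spindle with a hairpin clip

ROBOT

A 6-joint arm with a two-finger parallel gripper is mounted at the origin on the work surface. World frame = base frame: x ahead of the robot, y to its left, z up, the work surface at z = 0. Lengths are in m, angles in degrees, forces in N, time in s.
With the tool pointing down it reaches from about 0.25 to 0.725 m from the base axis. Payload 9.7 kg.
Tool frame: the origin (TCP) lies at the very end of the fingers, on their centre line; the grasp point (between the pads) lies 19 mm behind it (bot.grip_depth is the distance from the TCP to the grasp point, in m); z points along the fingers, y is the direction in which the jaws open and shut (so a half turn about z gives the same grasp; the last joint's range is limited). The gripper opens to 85 mm and grips with 20 to 120 N. Pads are 22 mm wide; open, the fingers measure 114 mm over their backs; the gripper's body (76 mm by 85 mm) begins 54 mm behind the grasp point. The pads swing forward as they close: fully open they stand 13 mm farther back than shut.
Start: joints at [-67.953, 4.979, 10.078, 95.1, 0, 90], TCP at [0.206, -0.51, 0.231] pointing down, gripper open.
Joint ranges: [-179.16, 179.16], [-48.56, 103.87], [-65.8, 70.77], [-126.05, 130.52], [-82.76, 87.17], [-180, 180]. Speed limits (degrees/s): [127.2, 127.2, 147.25, 180, 180, 180].

INTERFACE

Orientations are given as [roll, pitch, yaw] about the fixed x, y, z axes, in that order (R = Rz(yaw) Ry(pitch) Rx(roll)).
In Python, from workcell import telemetry, optics, order, bot gives the robot as it stands. The module is installed in compiled form; this text tells all that it offers.
- The arm moves only by the shell command python3 -m inch 'ROWS' [FORCE]. ROWS is JSON, a list of rows, each a list of 7 numbers: the shift along the tool's x, y, z in m, then the turn, a rotation vector about the tool's x, y, z in rad, then the closure, from 0 (fully open) to 1 (shut). In form: [[tx, ty, tz, rx, ry, rz, grip], ...]. A call has 1 to 12 rows; each row is the pose to reach, as a shift and turn from the pose commanded when the call began, along the tool's axes at that moment; what a row does not reach only later rows make up. A row lasts 1/12 s, in which the tool goes at most 41.7 mm and 7.16 degrees, less where a joint would pass 70% of its speed; a pose out of reach is approached as far as the arm can. A call with a gripper value outside its range is refused whole. The fingers move at their own pace and stop on an object; FORCE is the grip in N (left out, the last holds). Time passes only in rows, so rows that repeat a pose let the fingers close. It gives the time, the measured TCP pose, the force and the opening at its end, in the units of the state.
- telemetry.get_obs(): the state, without advancing time (a new reading comes with each control period).
- optics.camera(name): name is "scene" or "top" or "wrist"; returns (picture, depth): 384x512x3 uint8, red, green, blue; 384x512 float32, m along the optical axis (not along the pixel's ray), 0 where there is no reading.
- optics.camera_info(name): a dict with "camera_matrix" (3x3 intrinsics, pixels), "k1" (the pictures are not rectified: a ray, as slopes to the right and down, at radius r is drawn at 1 + k1 r^2 times it, then the intrinsics apply), "xyz" and "attitude" of the camera in the world; the wrist camera has in their place "mount" (4x4, takes a point from camera to tool coordinates, whose origin is the TCP and whose axes are the flange's). Camera axes: x right, y down, z forward; pixel columns grow to the right and rows downward; lengths in m; the calibration is good to about 2 mm. A picture is of the moment at which its call begins: read the wrist's pose just before it. camera_info takes no time and is no camera call.
- order.job_done(): hands the job in, once; it reports no verdict.
The state is a dict: "time": time; "q": joint angles; "qd": joint speeds; "joint_efforts": joint torques, N m; "ee_pos": TCP position; "tcp_rot": TCP orientation; "wrist_force": force on the tool from outside, world axes, zero at the start; "torque": the same for the moment, N m; "opening": finger opening in m.
Only numpy, scipy, OpenCV 4.12 (cv2) and the standard library are available. Lean on these libraries where they do the work, as an engineer would, in place of code of your own. Each camera call takes 0.05 s, during which the arm holds its last target. There are 200 camera calls.

TASK

Swing the keeper plate on the black fixture fully shut around the spindle, then pick up the hairpin spring clip and push it sideways onto the spindle's neck, between keeper and head, until it snaps and sits fully home. The spindle gives way a little at first, so go by feel: push the clip with no more than about 20 N, and leave the rest of the bench as it is.

Things in the scene. Friction and masses are not known exactly. Their poses are not given: they have to be found in the camera images.
- fixture: Black fixture plate 205 x 100 x 15 mm, fixed to the table, z up. An aluminium guide ledge stands on its near end: 56 mm wide, x = -80 to -44 mm in this frame, flat top 34 mm above the table, level with the keeper's top. The clip goes on in +x, over the ledge.
- spindle_neck (a point): Centre of the spindle's neck, an upright steel shank 16 mm in diameter, 42 mm above the table; axes as the fixture's. The free neck runs from 34 mm (top of the shut keeper) to 50 mm above the table, where a head 26 mm in diameter, 10 mm thick, begins. Spindle and keeper pivot stand on a stiff slide: pushed with over 5 N along x they give way an unknown 4 to 28 mm to a hard stop and stay there.
- keeper_knob (a point): Upright black round knob, 14 mm in diameter, on the keeper plate; the point is 51 mm above the table, half-way up the knob (34 to 68 mm above the table). The keeper's upright pivot is at x = +70, y = 0 mm in the frame of spindle_neck, the knob goes round it at a radius of 36 mm, and with the keeper shut it stands at x = +34, y = +4 mm.
- keeper (a joint): Angle of the keeper, a C-shaped steel plate 8 mm thick, about its upright pivot: 0 = shut against its stop, around the spindle; it grows (up to 1.1 rad) as the keeper swings out to the fixture's +y side. Stiff hinge: it takes about 3 N at the knob and stays where it is left.
- clip_tab (a point): Centre of the clip's upright thumb tab, the part to grasp: 10 mm thick (y), 26 mm long (x), 30 mm high; the point is 15 mm above the clip's underside. x points to the clip's open mouth. The bare steel clip weighs about 75 g and lies flat on the table; fingers can reach down to the table on both sides of the tab.
- clip: Hairpin spring clip; origin on its underside at the front face of the bow (27 mm wide), the hard stop, 30 mm ahead (x) of the tab's centre. Two springy wire legs 5 mm thick, 3 mm above the underside, lie 17 mm apart, bulge inward to a 10 mm gap at x = 17 mm and flare to a mouth 27 mm wide, ends at x = 33 mm. Passing the neck takes about 7 to 13 N, then the push falls off up to the stop.
- clip_eye (a point): Where the axis of the neck lies when the clip is fully home: in the clip, midway between the legs, 38.5 mm ahead of clip_tab (clip x) and 12 mm lower (3 mm above the clip's underside).
- objective: Loose black lens objective, 56 mm in diameter and 75 mm high, standing on the table; origin at its underside.
- jar: Loose jar 54 mm in diameter and 70 mm high; origin at its underside.
- thumb_nut: Loose steel thumb nut 34 mm in diameter, 18 mm high; origin at its underside.
- lens_cap: Loose black lens cap 48 mm in diameter, 12 mm high; origin at its underside.
- driver: Loose screwdriver with a red handle, 170 mm long, lying on the table.
- gauge_block: Loose steel gauge block 35 x 12 x 30 mm; origin at its underside.
- weight: Loose brass weight 36 mm in diameter and 30 mm high; origin at its underside.

How it is judged (in metres and radians):
On the way, in this order (a step that is already met when the one before it is completed fails the run):
1. the keeper is swung shut (within 0.06 rad of its stop) (value of joint keeper below 0.06 rad), for 0.2 s.
2. the clip has snapped past its bulge with the keeper shut: its eye is within 3.5 mm of the spindle's axis (horizontal distance between clip_eye and spindle_neck below 0.0035 m and value of joint keeper below 0.06 rad), for 0.2 s.
At the end, for the whole second after the job is handed in: The keeper is shut (within 0.06 rad), the clip sits on the neck between keeper and head, level within 0.2 rad and with its eye within 3.5 mm of the spindle's axis; the seven loose bystanders (objective, jar, thumb nut, lens cap, screwdriver, gauge block, weight) are within 30 mm of where they were (all of step 2 and z of clip_eye in the frame of spindle_neck between -0.009 and 0.009 m and angle between clip_eye's own z axis and vertical below 0.2 rad and distance of each of objective, jar, thumb_nut, lens_cap, driver, gauge_block, weight from where it was at the start of the episode below 0.03 m); the robot touches nothing.
It fails at once if the clip is forced: more than 28 N between clip and fixture (contact force between clip and fixture above 28 N).
It also fails if it takes over 56 s, if anything falls off the work surface, if the arm or the gripper's body presses on something with over 40 N, if the wrist force passes 120 N, or if a joint passes its speed limit or range.

## Working session

There is one attempt and no reset: what is moved stays moved. The work goes in short steps, Python scripts to look and compute and a shell command to move; the robot and the scene stay as the last step left them, time stands still between calls to the robot, and variables do not carry over. Pictures are saved under pics/ and viewed, about 8 in all and at most 12, crops included, and the job is handed in when it is done.

```bash
ls; mkdir -p pics
cat > h.py <<'E'
import numpy as np, cv2
from scipy.spatial.transform import Rotation as R
from workcell import telemetry, optics, order, bot
def pose(o=None):
    o=o or telemetry.get_obs(); T=np.eye(4); T[:3,:3]=R.from_euler('xyz',o['tcp_rot'],degrees=True).as_matrix(); T[:3,3]=o['ee_pos']; return T
def shot(name):
    Tt=pose(); im,d=optics.camera(name); ci=optics.camera_info(name)
    if name=='wrist': T=Tt@np.array(ci['mount'])
    else:
        T=np.eye(4); T[:3,3]=ci['xyz']; a=np.array(ci['attitude'])
        T[:3,:3]=a if a.shape==(3,3) else R.from_euler('xyz',a,degrees=True).as_matrix()
    np.savez(f'last_{name}.npz',im=im,d=d,T=T,K=ci['camera_matrix'],k1=ci['k1']); return im,d
def load(name): return np.load(f'last_{name}.npz')
def rays(c,uv):
    K=np.array(c['K']);k=float(c['k1'])
    return cv2.undistortPoints(np.array(uv,float).reshape(-1,1,2),K,np.array([k,0,0,0.])).reshape(-1,2)
def onplane(c,uv,z):
    s=rays(c,uv); T=c['T']; d=np.c_[s,np.ones(len(s))]@T[:3,:3].T; o=T[:3,3]
    return o+d*((z-o[2])/d[:,2])[:,None]
def bydepth(c,uv):
    s=rays(c,uv); z=np.array([c['d'][int(v),int(u)] for u,v in uv]); p=np.c_[s,np.ones(len(s))]*z[:,None]
    return p@c['T'][:3,:3].T+c['T'][:3,3]
def cloud(c):
    h,w=c['d'].shape; u,v=np.meshgrid(np.arange(w),np.arange(h)); uv=np.c_[u.ravel(),v.ravel()]
    s=rays(c,uv); p=np.c_[s,np.ones(len(s))]*c['d'].reshape(-1,1)
    p=p@c['T'][:3,:3].T+c['T'][:3,3]; p[c['d'].ravel()==0]=np.nan
    return p.reshape(h,w,3)
def save(im,f,s=1.5,box=None):
    if box: u0,v0,u1,v1=box; im=im[v0:v1,u0:u1]
    cv2.imwrite('pics/'+f,cv2.resize(im[...,::-1],None,fx=s,fy=s))
E
python3 - <<'E'
from h import *
print(telemetry.get_obs()); print(bot.grip_depth)
for n in('top','scene'):
    print(n,optics.camera_info(n)); im,d=shot(n); save(im,n+'0.png')
print(optics.camera_info('wrist'))
E
```

```text
pics
{'time': 0.0, 'q': array([-6.79519632e+01,  5.01139940e+00,  1.00326849e+01,  9.51002536e+01,
        2.94204605e-04,  8.99995713e+01]), 'qd': array([-0.02207502, -0.05025455,  0.01851866,  0.09273718,  0.03683503,
       -0.02526514]), 'joint_efforts': array([-5.63962549e-04, -5.20389032e+01,  4.64800966e+01,  1.61484873e-02,
       -6.43950693e-05, -1.05104218e-05]), 'ee_pos': array([ 0.20637048, -0.50955057,  0.23056436]), 'tcp_rot': array([-1.79921032e+02, -2.94795205e-04,  2.20484651e+01]), 'wrist_force': array([-0.7847321 , -0.17477947,  0.73853347]), 'torque': array([-0.01888278,  0.10211509,  0.02735174]), 'opening': 0.08551266217509303}
0.0187
top {'camera_matrix': array([[415.85555691,   0.        , 257.16671041],
       [  0.        , 415.85555691, 188.623405  ],
       [  0.        ,   0.        ,   1.        ]]), 'k1': -0.1343200203657721, 'xyz': array([0.43552877, 0.01076565, 1.06373762]), 'attitude': array([-170.30488064,   -0.50728646,  -91.03029081])}
scene {'camera_matrix': array([[485.68667609,   0.        , 261.29854845],
       [  0.        , 485.68667609, 193.8901773 ],
       [  0.        ,   0.        ,   1.        ]]), 'k1': -0.01816596169648783, 'xyz': array([1.14883016, 0.16854494, 0.95672404]), 'attitude': array([-148.73944284,   -0.25170119,  107.08077692])}
{'camera_matrix': array([[321.75629329,   0.        , 259.50205975],
       [  0.        , 321.75629329, 192.35556868],
       [  0.        ,   0.        ,   1.        ]]), 'k1': 0.02898687002896218, 'mount': array([[ 3.81950137e-05, -9.50695131e-01, -3.10127018e-01,
         7.83570657e-02],
       [ 9.99999986e-01,  8.64124749e-05, -1.41738395e-04,
        -6.98229764e-04],
       [ 1.61548845e-04, -3.10127008e-01,  9.50695121e-01,
        -1.41900889e-01],
       [ 0.00000000e+00,  0.00000000e+00,  0.00000000e+00,
         1.00000000e+00]])}
```

View pics/top0.png

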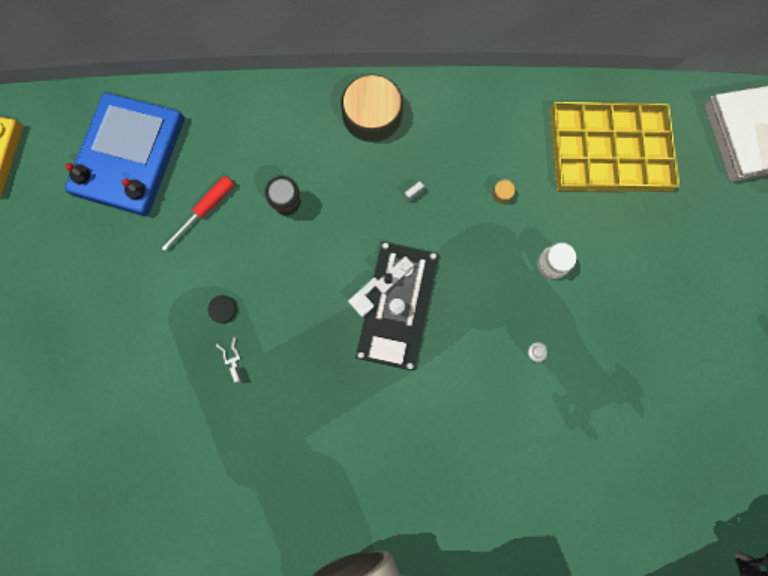

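The top view shows the fixture at (398,305) with its ledge at the bottom, the keeper swung out to the left and the spindle head at (397,306). The clip is at (232,360) with its mouth pointing up.

Run:
```python
from h import *
c=load('top'); im=c['im']
a=cv2.resize(im[155:255,225:300],None,fx=6,fy=6,interpolation=cv2.INTER_CUBIC)
b=cv2.resize(im[190:290,125:175],None,fx=6,fy=6,interpolation=cv2.INTER_CUBIC)
cv2.imwrite('pics/crop1.png',np.hstack([a,b])[...,::-1])
P=cloud(c); 
hsv=cv2.cvtColor(im,cv2.COLOR_RGB2HSV)
# fixture black plate
roi=np.zeros(im.shape[:2],bool); roi[155:255,225:300]=1
m=roi&(P[...,2]>0.009)&(P[...,2]<0.075)
print('n',m.sum()); pts=P[m]
m2=(m&(abs(P[...,2]-0.015)<.006)).astype(np.uint8)
blk=(roi&(hsv[...,2]<60)&(hsv[...,1]<90)).astype(np.uint8)
print(cv2.minAreaRect(onplane(c,np.argwhere(blk)[:,::-1],0.015)[:,:2].astype(np.float32)))
print(cv2.minAreaRect(pts[:,:2].astype(np.float32)))
for z in (.034,.051,.060,.068):
    q=pts[abs(pts[:,2]-z)<.003]; print(z,len(q),q.mean(0) if len(q) else 0)
```

```text
n 3308
((0.5768018960952759, -0.02005738765001297), (0.10053125768899918, 0.20439806580543518), 76.7119369506836)
((0.5815503597259521, -0.00539088249206543), (0.13190996646881104, 0.2060994654893875), 76.6808090209961)
0.034 635 [0.56042448 0.00494897 0.03465375]
0.051 4 [ 0.61181757 -0.00219919  0.05088796]
0.06 71 [ 0.57076436 -0.01861877  0.06070336]
0.068 24 [ 0.61273496 -0.00580072  0.06784729]
```

View pics/crop1.png

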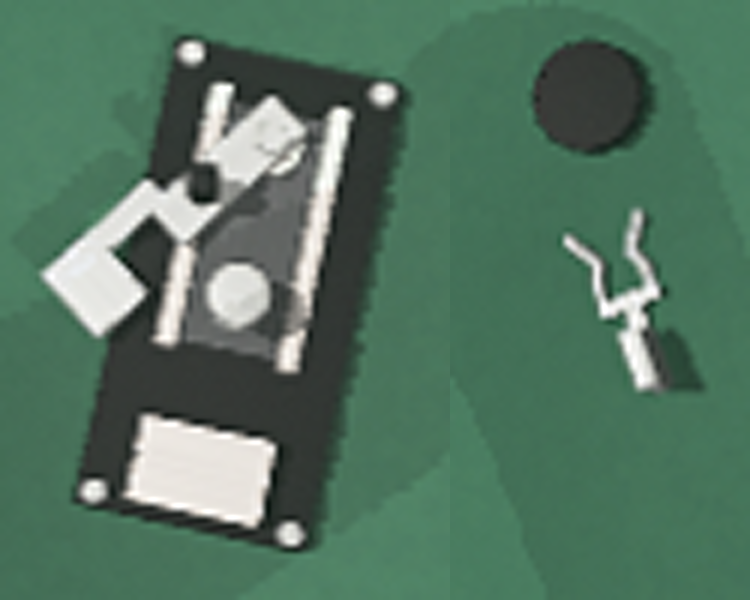

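The crops show the fixture with its +x pointing up-right (yaw about -13.3°), the knob at crop (205,185) and the head at (238,295). The clip's tab is at (640,360) and its mouth points up-left. I'll move above the knob's +y side with the gripper shut.

```bash
python3 -m inch '[[0.583,-0.339,0.07,0,0,0.617,1],[0.583,-0.339,0.07,0,0,0.617,1],[0.583,-0.339,0.07,0,0,0.617,1],[0.583,-0.339,0.07,0,0,0.617,1],[0.583,-0.339,0.07,0,0,0.617,1],[0.583,-0.339,0.07,0,0,0.617,1],[0.583,-0.339,0.07,0,0,0.617,1],[0.583,-0.339,0.07,0,0,0.617,1],[0.583,-0.339,0.07,0,0,0.617,1],[0.583,-0.339,0.07,0,0,0.617,1],[0.583,-0.339,0.07,0,0,0.617,1],[0.583,-0.339,0.07,0,0,0.617,1]]'
```

```text
time: 1.1
ee_pos: [0.5011, -0.1289, 0.1812]
tcp_rot: [180.0, 0.0, -13.3]
wrist_force: [0.5, -1.3, 0.5]
opening: 0.0002
```

Run:
```python
from h import *
im,d=shot('wrist'); save(im,'w1.png',1.4)
c=load('wrist'); P=cloud(c)
m=(P[...,2]>.009)&(P[...,2]<.08)&(np.hypot(P[...,0]-.5768,P[...,1]+.02)<.13)
pts=P[m]
for z in (.034,.060,.068):
    k=(m&(abs(P[...,2]-z)<.0025)).astype(np.uint8)
    n,l,st,ce=cv2.connectedComponentsWithStats(k)
    for i in range(1,n):
        if st[i,4]>60:
            q=P[l==i]; print(z,st[i,4],ce[i].round(0),np.nanmean(q,0).round(4),(np.nanmax(q,0)-np.nanmin(q,0)).round(3), [np.array(x).round(4) for x in cv2.minAreaRect(q[:,:2].astype(np.float32))])
```

```text
0.034 3696 [74. 96.] [0.6051 0.0096 0.0333] [0.102 0.111 0.005] [array([0.6071, 0.0069]), array([0.0368, 0.1244]), np.float64(41.453)]
0.034 2092 [130. 209.] [ 0.4976 -0.0006  0.0333] [0.047 0.062 0.004] [array([ 4.973e-01, -2.000e-04]), array([0.0569, 0.0365]), np.float64(76.4491)]
0.06 68 [72. 83.] [ 0.6122 -0.008   0.0599] [0.013 0.009 0.005] [array([ 0.6125, -0.0069]), array([0.0067, 0.0138]), np.float64(72.7106)]
0.06 780 [106. 138.] [ 0.5671 -0.017   0.0592] [0.025 0.025 0.004] [array([ 0.5672, -0.0169]), array([0.0247, 0.0251]), np.float64(75.52)]
0.068 279 [60. 82.] [ 0.6136 -0.0036  0.067 ] [0.013 0.014 0.003] [array([ 0.6137, -0.0033]), array([0.0129, 0.013 ]), np.float64(47.4327)]
```

View pics/w1.png

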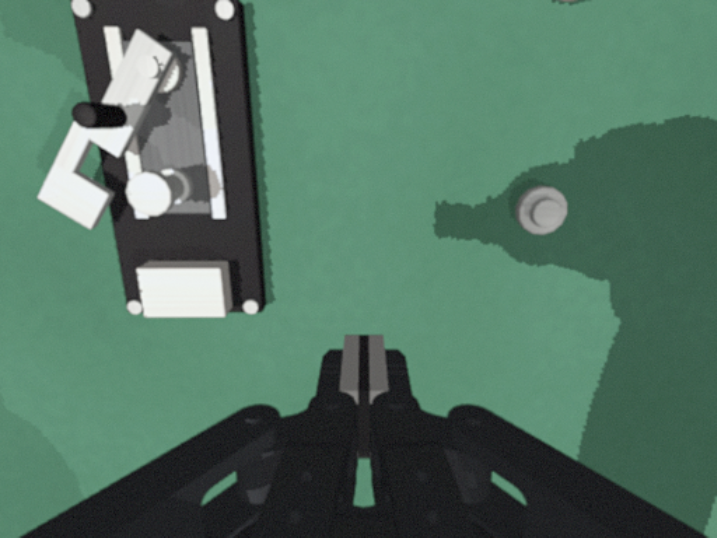

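The wrist view shows the knob top at (85,112), the head at (150,193) and the ledge at (180,290). These agree with the top view to about 3 mm.

```bash
python3 -m inch '[[0.06,-0.16,0.06,0,0,0,1],[0.06,-0.16,0.06,0,0,0,1],[0.06,-0.16,0.06,0,0,0,1],[0.06,-0.16,0.06,0,0,0,1],[0.06,-0.16,0.06,0,0,0,1],[0.06,-0.16,0.06,0,0,0,1],[0.06,-0.16,0.06,0,0,0,1]]'
```

```text
time: 1.73
ee_pos: [0.5745, -0.0887, 0.1245]
tcp_rot: [-178.3, 0.1, -9.6]
wrist_force: [0.0, 0.3, 0.8]
opening: -0.0001
```

```bash
python3 -c "
from h import *
o=telemetry.get_obs();print(o['q'],o['qd'],o['ee_pos'])"; python3 -m inch '[[0,0,0,0,0,0,1],[0,0,0,0,0,0,1]]'
```

```text
[ -9.61896704   8.5380525    2.1534338   83.70983181   1.72491374
 179.94047114] [ 1.10571908  4.07963286  2.54111609 -1.96434431  0.38246652  0.03573842] [ 0.57452129 -0.08866756  0.12445839]
time: 1.9
ee_pos: [0.5743, -0.0888, 0.1254]
tcp_rot: [-178.3, 0.0, -9.6]
wrist_force: [0.0, 0.0, 0.2]
opening: 0.0002
```

q6 sits at its limit, so I'll take the half-turn-equivalent yaw (about 166.5°) instead.

```bash
python3 -m inch '[[0.022,-0.12,0,0,0,-3.07,1],[0.022,-0.12,0,0,0,-3.07,1],[0.022,-0.12,0,0,0,-3.07,1],[0.022,-0.12,0,0,0,-3.07,1],[0.022,-0.12,0,0,0,-3.07,1],[0.022,-0.12,0,0,0,-3.07,1],[0.022,-0.12,0,0,0,-3.07,1],[0.022,-0.12,0,0,0,-3.07,1],[0.022,-0.12,0,0,0,-3.07,1],[0.022,-0.12,0,0,0,-3.07,1],[0.022,-0.12,0,0,0,-3.07,1],[0.022,-0.12,0,0,0,-3.07,1]]'
```

```text
time: 2.9
ee_pos: [0.6158, 0.0258, 0.1295]
tcp_rot: [-179.9, -1.7, 76.7]
wrist_force: [-0.6, -0.2, -0.3]
opening: -0.0001
```

```bash
python3 -m inch '[[0,0,0.02,0,0,-1.567,1],[0,0,0.02,0,0,-1.567,1],[0,0,0.02,0,0,-1.567,1],[0,0,0.02,0,0,-1.567,1],[0,0,0.02,0,0,-1.567,1],[0,0,0.02,0,0,-1.567,1],[0,0,0.02,0,0,-1.567,1],[0,0,0.02,0,0,-1.567,1],[0,0,0.02,0,0,-1.567,1],[0,0,0.02,0,0,-1.567,1],[0,0,0.02,0,0,-1.567,1],[0,0,0.02,0,0,-1.567,1],[0,0,0.02,0,0,-1.567,1]]' ; python3 -m inch '[[0,0,0.02,0,0,-1.567,1],[0,0,0.02,0,0,-1.567,1],[0,0,0.02,0,0,-1.567,1],[0,0,0.02,0,0,-1.567,1],[0,0,0.02,0,0,-1.567,1],[0,0,0.02,0,0,-1.567,1],[0,0,0.02,0,0,-1.567,1],[0,0,0.02,0,0,-1.567,1],[0,0,0.02,0,0,-1.567,1],[0,0,0.02,0,0,-1.567,1],[0,0,0.02,0,0,-1.567,1],[0,0,0.02,0,0,-1.567,1]]'; python3 -c "
from h import *
print(telemetry.get_obs())"
```

```text
time: 3.9
ee_pos: [0.616, 0.0264, 0.1095]
tcp_rot: [178.3, -0.2, 162.7]
wrist_force: [-0.7, 0.0, 0.5]
opening: 0.0001
{'time': 3.9, 'q': array([ 1.66683931, 13.03337476,  5.67552625, 82.29744745,  1.69822754,
       19.00801251]), 'qd': array([-5.68754900e-02, -6.94094826e-02,  6.87521929e-02, -6.98305983e-03,
       -3.18510105e-02, -8.52204581e+01]), 'joint_efforts': array([-3.47352223e-03, -6.13994336e+01,  4.70586526e+01, -6.45063235e-02,
        9.59606864e-02,  2.47886248e+00]), 'ee_pos': array([0.61596702, 0.02637431, 0.10947279]), 'tcp_rot': array([178.28209535,  -0.22711654, 162.66734073]), 'wrist_force': array([-0.69085659,  0.01767841,  0.45661196]), 'torque': array([ 0.07715881,  0.00069624, -0.01111908]), 'opening': 9.701488426303639e-05}invalid input
```

```bash
python3 -m inch '[[0,0,0.03,0.03,0,0,1],[0,0,0.065,0.03,0,0,1],[0,0,0.065,0.03,0,0,1],[0,0,0.065,0.03,0,0,1]]'
```

```text
time: 4.23
ee_pos: [0.6149, 0.0285, 0.0429]
tcp_rot: [-179.9, -0.5, 162.3]
wrist_force: [0.0, -0.2, 0.7]
opening: 0.0005
```

```bash
python3 -m inch '[[0,-0.004,0,0,0,-0.073,1],[0,-0.008,0,0,0,-0.073,1],[0,-0.012,0,0,0,-0.073,1],[0,-0.015,0,0,0,-0.073,1],[0,-0.018,0,0,0,-0.073,1],[0,-0.021,0,0,0,-0.073,1],[0,-0.024,0,0,0,-0.073,1],[0,-0.026,0,0,0,-0.073,1]]'
```

```text
time: 4.9
ee_pos: [0.6086, 0.0046, 0.0459]
tcp_rot: [179.8, -0.2, 166.4]
wrist_force: [-3.4, 6.1, 4.8]
opening: -0.0
```

Run:
```python
from h import *
im,d=shot('wrist'); s,_=shot('scene')
c=load('scene'); 
# crop of scene around tool
p=c['T']; q=np.linalg.inv(p)@np.r_[telemetry.get_obs()['ee_pos'],1]; K=c['K']; u,v=(K@(q[:3]/q[2]))[:2]; print(u,v)
u,v=int(u),int(v)
a=cv2.resize(im,(512,384)); b=cv2.resize(s[v-64:v+32,u-36:u+36],(288,384),interpolation=cv2.INTER_CUBIC)
cv2.imwrite('pics/w2.png',np.hstack([a,b])[...,::-1]); print(telemetry.get_obs()['wrist_force'])
```

```text
260.2705768087491 189.38706543124457
[-2.32774641  4.3338035   3.73047305]
```

View pics/w2.png

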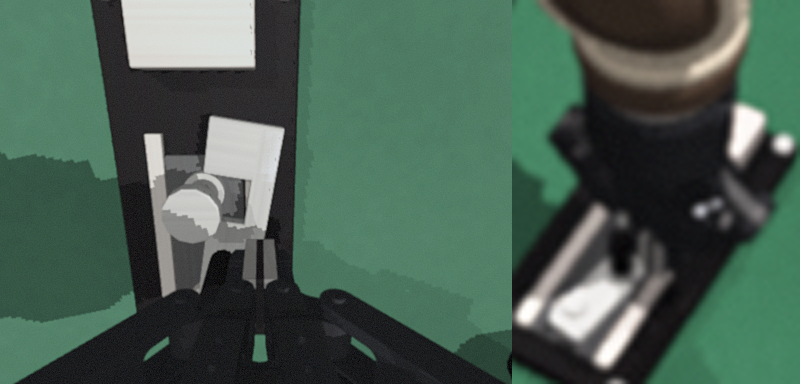

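The keeper (right image of the spindle, crop edge tilted about 8°) is nearly shut. The finger is pressing the knob as intended.

```bash
python3 -m inch '[[0.001,-0.001,0,0,0,0,1],[0.002,-0.002,0,0,0,0,1],[0.003,-0.003,0,0,0,0,1],[0.003,-0.004,0,0,0,0,1],[0.003,-0.005,0,0,0,0,1],[0.003,-0.005,0,0,0,0,1]]'
```

```text
time: 5.5
ee_pos: [0.6041, -0.0003, 0.0438]
tcp_rot: [180.0, -0.3, 166.5]
wrist_force: [-1.9, 3.6, 3.0]
opening: -0.0
```

```bash
python3 -m inch '[[0,-0.001,0,0,0,0,1],[0,-0.002,0,0,0,0,1],[0,-0.003,0,0,0,0,1],[0,-0.004,0,0,0,0,1],[0,-0.004,0,0,0,0,1]]'
```

```text
time: 5.92
ee_pos: [0.6033, -0.0024, 0.0436]
tcp_rot: [179.8, -0.4, 166.6]
wrist_force: [-2.6, 12.1, 3.4]
opening: -0.0002
```

The force rose to 12 N, so the keeper is at its stop. I'll back off, lift and check.

```bash
python3 -m inch '[[0,0,0,0,0,0,1],[0,0.012,0,0,0,0,1],[0,0.03,-0.01,0,0,0,1],[0,0.045,-0.05,0,0,0,0.5],[0.03,0.07,-0.09,0,0,0,0.3],[0.06,0.10,-0.12,0,0,0,0.3],[0.06,0.10,-0.12,0,0,0,0.3]]'
python3 - <<'E'
from h import *
im,d=shot('wrist'); save(im,'w3.png',1.2)
c=load('wrist'); P=cloud(c)
m=(P[...,2]>.009)&(P[...,2]<.08)&(np.hypot(P[...,0]-.5768,P[...,1]+.02)<.13)
for z in (.034,.060,.068):
    k=(m&(abs(P[...,2]-z)<.0025)).astype(np.uint8)
    n,l,st,ce=cv2.connectedComponentsWithStats(k)
    for i in range(1,n):
        if st[i,4]>60:
            q=P[l==i]; print(z,st[i,4],ce[i].round(0),np.nanmean(q,0).round(4), [np.array(x).round(4) for x in cv2.minAreaRect(q[:,:2].astype(np.float32))])
E
```

```text
time: 6.5
ee_pos: [0.5687, 0.1087, 0.1668]
tcp_rot: [180.0, -0.1, 166.5]
wrist_force: [0.5, -0.1, 0.2]
opening: 0.0485
0.034 2946 [115. 132.] [0.4971 0.0007 0.0333] [array([0.4975, 0.0006]), array([0.0569, 0.0363]), np.float64(76.6698)]
0.034 2689 [137. 227.] [ 0.5845 -0.0117  0.0333] [array([ 0.598 , -0.0167]), array([0.0369, 0.1245]), np.float64(77.1049)]
0.06 650 [116. 231.] [ 0.5742 -0.0174  0.0591] [array([ 0.5745, -0.0178]), array([0.0251, 0.0247]), np.float64(86.8381)]
0.068 168 [122. 272.] [ 0.6081 -0.0212  0.0669] [array([ 0.6084, -0.0215]), array([0.0132, 0.0122]), np.float64(80.2261)]
```

View pics/w3.png

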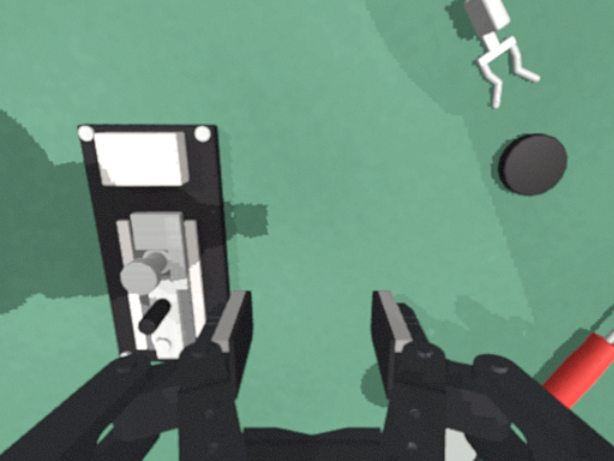

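The keeper is shut: its edge at 77.1° agrees with the ledge at 76.7°, and the knob is at (33.8, 4.3) mm from the spindle. The spindle slid about 7 mm. The clip is visible at the top right, around (500,50). Measuring it next.

```bash
cat > clip.py <<'E'
from h import *
def clip(n,ctr,r=.06):
    c=load(n); P=cloud(c); im=c['im'].astype(int)
    bright=(cv2.cvtColor(c['im'],cv2.COLOR_RGB2HSV)[...,1]<60)&(im.max(2)>90)
    G=onplane(c,np.stack(np.meshgrid(np.arange(512),np.arange(384)),-1).reshape(-1,2),0.003).reshape(384,512,3)
    m=bright&(np.hypot(G[...,0]-ctr[0],G[...,1]-ctr[1])<r)
    top=m&(abs(P[...,2]-.030)<.004); low=m&(P[...,2]<.010)
    t=P[top]; q=G[low]
    print(n,'tab top',len(t),t.mean(0).round(4),[np.array(x).round(4) for x in cv2.minAreaRect(t[:,:2].astype(np.float32))])
    print('low',len(q),q.mean(0).round(4)); v=q.mean(0)-t.mean(0); print('yaw tab->wire',np.degrees(np.arctan2(v[1],v[0])).round(1))
E
python3 - <<'E'
from clip import *
c=load('top'); p=onplane(c,[(156.7,250)],.03)[0]; print(p)
clip('top',p[:2],.08)
w=load('wrist'); p2=onplane(w,[(407,12)],.03)[0]; print(p2)
E
```

```text
[0.46158307 0.25047947 0.03      ]
top tab top 34 [0.4629 0.2518 0.0306] [array([0.4638, 0.2518]), array([0.0245, 0.0093]), np.float64(19.1975)]
low 114 [0.4972 0.2666 0.003 ]
yaw tab->wire 23.4
[0.46375729 0.24940571 0.03      ]
```

```bash
python3 -m inch '[[0.103,0.136,0.045,0,0,-0.61,0.3],[0.103,0.136,0.045,0,0,-0.61,0.3],[0.103,0.136,0.045,0,0,-0.61,0.3],[0.103,0.136,0.045,0,0,-0.61,0.3],[0.103,0.136,0.045,0,0,-0.61,0.3],[0.103,0.136,0.045,0,0,-0.61,0.3],[0.103,0.136,0.045,0,0,-0.61,0.3],[0.103,0.136,0.045,0,0,-0.61,0.3]]'
python3 - <<'E'
from clip import *
im,d=shot('wrist'); save(im,'w4.png',1.2); clip('wrist',(.475,.255),.055)
E
```

```text
time: 7.22
ee_pos: [0.5008, 0.2627, 0.1196]
tcp_rot: [179.9, -0.2, -158.7]
wrist_force: [-0.0, -0.3, 0.3]
opening: 0.0596
wrist tab top 489 [0.4602 0.2541 0.029 ] [array([0.4605, 0.2543]), array([0.0257, 0.0097]), np.float64(21.3657)]
low 1030 [0.4931 0.2671 0.003 ]
yaw tab->wire 21.6
```

View pics/w4.png

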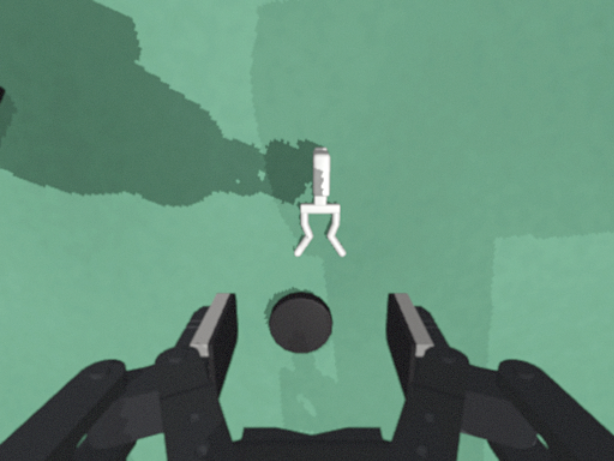

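The tab is in line with the jaws, at (321,175), and the lens cap is clear at (300,322). Going down to grasp.

```bash
python3 -m inch '[[0.041,0.007,0.01,0,0,0,0.5],[0.041,0.007,0.045,0,0,0,0.5],[0.041,0.007,0.08,0,0,0,0.5],[0.041,0.007,0.105,0,0,0,0.5],[0.041,0.007,0.115,0,0,0,0.5],[0.041,0.007,0.115,0,0,0,0.5],[0.041,0.007,0.115,0,0,0,1],[0.041,0.007,0.115,0,0,0,1],[0.041,0.007,0.115,0,0,0,1],[0.041,0.007,0.115,0,0,0,1],[0.041,0.007,0.115,0,0,0,1]]' 80
```

```text
time: 8.18
ee_pos: [0.4604, 0.2554, 0.0069]
tcp_rot: [179.8, -0.0, -158.5]
wrist_force: [0.2, -1.9, 6.6]
opening: 0.0083
```

```bash
python3 -m inch '[[0,0,-0.02,0,0,0,1],[0,0,-0.06,0,0,0,1],[0.01,-0.03,-0.09,0,0,0.1,1],[0.02,-0.07,-0.1,0,0,0.2,1],[0.028,-0.11,-0.1,0,0,0.3,1],[0.037,-0.15,-0.1,0,0,0.42,1],[0.046,-0.19,-0.1,0,0,0.54,1],[0.055,-0.225,-0.1,0,0,0.607,1],[0.058,-0.251,-0.1,0,0,0.607,1],[0.058,-0.251,-0.1,0,0,0.607,1],[0.058,-0.251,-0.1,0,0,0.607,1]]'
python3 - <<'E'
from h import *
im,d=shot('wrist'); s,_=shot('scene'); c=load('scene')
o=telemetry.get_obs(); print(o['wrist_force'],o['opening'],o['ee_pos'],o['tcp_rot'])
q=np.linalg.inv(c['T'])@np.r_[o['ee_pos'],1]; u,v=(c['K']@(q[:3]/q[2]))[:2].astype(int)
a=cv2.resize(im,(448,336)); b=cv2.resize(s[v-40:v+44,u-44:u+44],(352,336),interpolation=cv2.INTER_CUBIC)
cv2.imwrite('pics/w5.png',np.hstack([a,b])[...,::-1])
E
```

```text
time: 9.1
ee_pos: [0.4979, -0.0012, 0.105]
tcp_rot: [180.0, -0.2, 166.5]
wrist_force: [-0.8, -0.0, -0.2]
opening: 0.0086
[-0.27164199  0.41451506 -1.28091966] 0.008546859900286814 [4.97528127e-01 3.97436521e-04 1.04683360e-01] [179.97154256  -0.26630233 166.70529614]
```

View pics/w5.png

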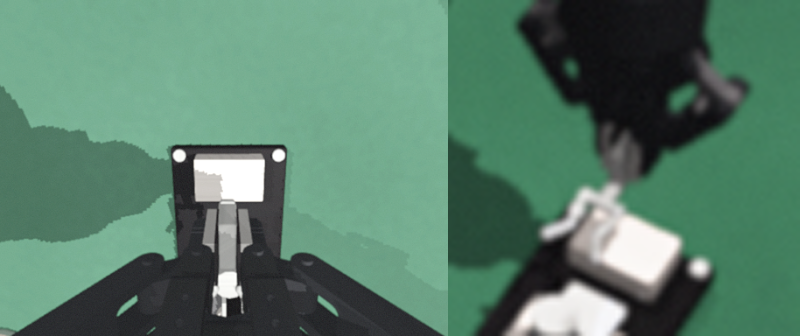

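The clip is held (tab at (228,240) in the wrist view) and its legs point toward the spindle in the scene view. Checking its pitch and height from the depth data.

Run:
```python
from h import *
o=telemetry.get_obs(); Ti=np.linalg.inv(pose(o))
for n in('wrist','scene'):
    c=load(n); P=cloud(c); q=P@Ti[:3,:3].T+Ti[:3,3]
    br=c['im'].min(2)>110
    m=br&(abs(q[...,1])<.02)&(q[...,0]<.03)&(q[...,0]>-.08)&(q[...,2]<.012)&(q[...,2]>-.04)&(P[...,2]>.075)
    t=q[m]; print(n,m.sum())
    for x0 in np.arange(-.075,.03,.008):
        s=t[(t[:,0]>=x0)&(t[:,0]<x0+.008)]
        if len(s)>3: print((x0+.004).round(3),len(s),np.percentile(s[:,2],[5,50,95]).round(4),np.percentile(s[:,1],[5,50,95]).round(4))
```

```text
wrist 2730
-0.055 8 [0.0017 0.0026 0.0034] [-0.0102  0.006   0.0069]
-0.047 109 [0.001  0.0023 0.0038] [-0.0099  0.0036  0.0068]
-0.015 47 [-0.0231 -0.0223 -0.0214] [-0.0056 -0.0018  0.0022]
-0.007 338 [-0.0363 -0.0227 -0.0216] [-0.0057 -0.0013  0.0026]
0.001 324 [-0.0233 -0.0226 -0.0216] [-0.0055 -0.0017  0.0021]
0.009 1843 [-0.0364 -0.0214 -0.0011] [-0.0112 -0.0013  0.0082]
0.017 61 [-0.0193  0.0029  0.0054] [-0.0047 -0.0017  0.0017]
scene 120
-0.063 9 [0.0008 0.0029 0.0053] [-0.0165 -0.0116  0.0165]
-0.055 18 [-0.0006  0.0017  0.0048] [-0.0126 -0.0075  0.0144]
-0.047 15 [0.0008 0.0031 0.0052] [-0.01    0.0075  0.011 ]
-0.039 15 [0.0013 0.0029 0.0052] [-0.0112 -0.0067  0.013 ]
-0.031 37 [-0.0008  0.0023  0.007 ] [-0.0113  0.0002  0.0127]
-0.023 14 [0.0003 0.0032 0.0048] [-0.0089  0.0007  0.0063]
-0.015 12 [-0.0091  0.0025  0.005 ] [-0.0031  0.0011  0.004 ]
```

```bash
python3 -m inch '[[0,0,0.03,0,0,0,1],[0,0,0.05,0,0,0,1],[0,0,0.061,0,0,0,1],[0,0,0.061,0,0,0,1],[0,0,0.061,0,0,0,1],[0,0,0.061,0,0,0,1]]'; python3 -c "
from h import *
print(telemetry.get_obs()['wrist_force'])"
```

```text
time: 9.7
ee_pos: [0.4974, 0.0008, 0.0438]
tcp_rot: [180.0, -0.3, 166.8]
wrist_force: [0.5, -0.6, -1.7]
opening: 0.0081
[ 0.52069925 -0.6016342  -1.71754406]
```

```bash
python3 -m inch '[[-0.003,0,0,0,0,0,1],[-0.006,0,0,0,0,0,1],[-0.009,0,0,0,0,0,1],[-0.012,0,0,0,0,0,1],[-0.014,0,0,0,0,0,1],[-0.016,0,0,0,0,0,1],[-0.018,0,0,0,0,0,1],[-0.019,0,0,0,0,0,1],[-0.02,0,0,0,0,0,1],[-0.02,0,0,0,0,0,1]]'
```

```text
time: 10.53
ee_pos: [0.5167, -0.0045, 0.043]
tcp_rot: [180.0, -0.3, 166.7]
wrist_force: [0.7, -0.1, -1.1]
opening: 0.0083
```

```bash
python3 -m inch '[[-0.001,0,0,0,0,0,1],[-0.002,0,0,0,0,0,1],[-0.003,0,0,0,0,0,1],[-0.004,0,0,0,0,0,1],[-0.005,0,0,0,0,0,1],[-0.006,0,0,0,0,0,1],[-0.006,0,0,0,0,0,1]]'
```

```text
time: 11.12
ee_pos: [0.5224, -0.0059, 0.0429]
tcp_rot: [-180.0, -0.3, 166.7]
wrist_force: [-0.9, -2.0, -1.5]
opening: 0.0084
```

```bash
python3 -m inch '[[-0.001,0,0,0,0,0,1],[-0.002,0,0,0,0,0,1],[-0.003,0,0,0,0,0,1],[-0.004,0,0,0,0,0,1],[-0.005,0,0,0,0,0,1],[-0.005,0,0,0,0,0,1]]'
```

```text
time: 11.62
ee_pos: [0.5267, -0.007, 0.0427]
tcp_rot: [-180.0, -0.4, 166.7]
wrist_force: [-4.7, 1.1, 0.4]
opening: 0.0082
```

```bash
python3 -m inch '[[-0.001,0,0,0,0,0,1],[-0.002,0,0,0,0,0,1],[-0.003,0,0,0,0,0,1],[-0.004,0,0,0,0,0,1],[-0.005,0,0,0,0,0,1],[-0.006,0,0,0,0,0,1],[-0.006,0,0,0,0,0,1]]'
```

```text
time: 12.2
ee_pos: [0.5327, -0.0084, 0.0427]
tcp_rot: [-180.0, -0.4, 166.7]
wrist_force: [-4.7, -0.4, 1.2]
opening: 0.0085
```

```bash
python3 -m inch '[[-0.001,0,0,0,0,0,1],[-0.002,0,0,0,0,0,1],[-0.003,0,0,0,0,0,1],[-0.004,0,0,0,0,0,1],[-0.005,0,0,0,0,0,1],[-0.006,0,0,0,0,0,1],[-0.006,0,0,0,0,0,1]]'
```

```text
time: 12.78
ee_pos: [0.5379, -0.0096, 0.0422]
tcp_rot: [-180.0, -0.4, 166.7]
wrist_force: [-5.3, 0.5, -2.5]
opening: 0.0088
```

```bash
python3 -m inch '[[-0.001,0,0,0,0,0,1],[-0.002,0,0,0,0,0,1],[-0.003,0,0,0,0,0,1],[-0.004,0,0,0,0,0,1],[-0.005,0,0,0,0,0,1],[-0.005,0,0,0,0,0,1]]'
```

```text
time: 13.28
ee_pos: [0.5443, -0.0111, 0.0429]
tcp_rot: [180.0, -0.3, 166.7]
wrist_force: [1.6, -1.1, -2.6]
opening: 0.0082
```

```bash
python3 -m inch '[[-0.0005,0,0,0,0,0,1],[-0.001,0,0,0,0,0,1],[-0.0015,0,0,0,0,0,1],[-0.002,0,0,0,0,0,1],[-0.002,0,0,0,0,0,1]]'
python3 - <<'E'
from h import *
s,_=shot('scene'); im,_=shot('wrist'); c=load('scene')
o=telemetry.get_obs(); print(o['wrist_force'])
q=np.linalg.inv(c['T'])@np.r_[o['ee_pos'],1]; u,v=(c['K']@(q[:3]/q[2]))[:2].astype(int)
b=cv2.resize(s[v-24:v+36,u-44:u+36],(800,600),interpolation=cv2.INTER_CUBIC)
cv2.imwrite('pics/s6.png',b[...,::-1])
P=cloud(c); m=(np.hypot(P[...,0]-.588,P[...,1]+.021)<.03)&(P[...,2]>.0565)&(P[...,2]<.063)
q=P[m]; print(len(q),q.mean(0),cv2.minAreaRect(q[:,:2].astype(np.float32)))
E
```

```text
time: 13.7
ee_pos: [0.546, -0.0115, 0.0429]
tcp_rot: [180.0, -0.3, 166.7]
wrist_force: [-0.3, 0.3, -1.2]
opening: 0.0087
[-0.27075545 -1.12525097 -2.19357035]
89 [ 0.5861161  -0.0187673   0.05923963] ((0.5807668566703796, -0.019219696521759033), (0.037560027092695236, 0.02338355779647827), 2.50191068649292)
```

View pics/s6.png

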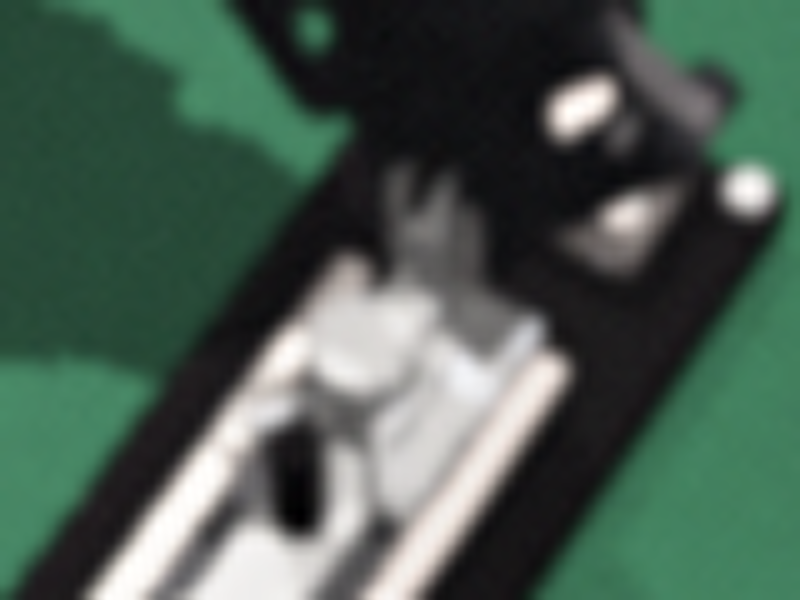

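The scene crop shows the head at (370,340) with the fingers just behind it, so the clip is around the neck. The force dropped after the peak. I'll push on gently to the stop.

```bash
python3 -m inch '[[-0.0005,0,0,0,0,0,1],[-0.001,0,0,0,0,0,1],[-0.0015,0,0,0,0,0,1],[-0.002,0,0,0,0,0,1],[-0.0025,0,0,0,0,0,1],[-0.003,0,0,0,0,0,1],[-0.003,0,0,0,0,0,1]]'
```

```text
time: 14.38
ee_pos: [0.5485, -0.0121, 0.0429]
tcp_rot: [-180.0, -0.3, 166.7]
wrist_force: [-4.2, -0.9, 0.9]
opening: 0.0086
```

```bash
python3 -m inch '[[-0.0005,0,0,0,0,0,1],[-0.001,0,0,0,0,0,1],[-0.0015,0,0,0,0,0,1],[-0.002,0,0,0,0,0,1],[-0.002,0,0,0,0,0,1]]'
```

```text
time: 14.8
ee_pos: [0.5488, -0.0121, 0.0428]
tcp_rot: [180.0, -0.5, 166.7]
wrist_force: [-12.9, 1.5, 6.9]
opening: 0.0086
```

It went stiff: 0.3 mm of motion for 9 N more, now at about 13 N. A head at 38.5 mm ahead would be at (.586,-.021), which agrees with the scene depth, so this is the stop. I'll give it one slight further nudge, relax, then open.

```bash
python3 -m inch '[[-0.0004,0,0,0,0,0,1],[-0.0004,0,0,0,0,0,1],[-0.0004,0,0,0,0,0,1]]'
```

```text
time: 15.05
ee_pos: [0.5488, -0.0122, 0.0428]
tcp_rot: [-180.0, -0.5, 166.7]
wrist_force: [-14.3, 2.4, 8.0]
opening: 0.0085
```

```bash
python3 -m inch '[[0.001,0,0,0,0,0,1],[0.0022,0,0,0,0,0,1],[0.0022,0,0,0,0,0,1]]'
```

```text
time: 15.3
ee_pos: [0.5486, -0.0121, 0.0429]
tcp_rot: [-180.0, -0.3, 166.7]
wrist_force: [-5.2, 0.5, 1.7]
opening: 0.0085
```

```bash
python3 -m inch '[[0,0,0,0,0,0,0.6],[0,0,0,0,0,0,0.6],[0,0,0,0,0,0,0.6],[0,0,-0.003,0,0,0,0.5],[0,0,-0.03,0,0,0,0.5],[0,0,-0.07,0,0,0,0.5],[-0.02,0,-0.1,0,0,0,0.4],[-0.06,0,-0.1,0,0,0,0.4],[-0.09,0,-0.1,0,0,0,0.4],[-0.09,0,-0.1,0,0,0,0.4],[-0.09,0,-0.1,0,0,0,0.4]]'
python3 - <<'E'
from h import *
im,d=shot('wrist'); save(im,'w7.png',1.5); c=load('wrist'); P=cloud(c); print(telemetry.get_obs()['ee_pos'])
m=(P[...,2]>.009)&(P[...,2]<.08)&(np.hypot(P[...,0]-.5768,P[...,1]+.02)<.13)
for z in (.034,.060,.066):
    k=(m&(abs(P[...,2]-z)<.003)).astype(np.uint8)
    n,l,st,ce=cv2.connectedComponentsWithStats(k)
    for i in range(1,n):
        if st[i,4]>60:
            q=P[l==i]; print(z,st[i,4],ce[i].round(0),np.nanmean(q,0).round(4), [np.array(x).round(4) for x in cv2.minAreaRect(q[:,:2].astype(np.float32))])
E
```

```text
time: 16.22
ee_pos: [0.6378, -0.0333, 0.141]
tcp_rot: [-180.0, -0.4, 166.7]
wrist_force: [-0.7, 0.1, -0.6]
opening: 0.0509
[ 0.63699671 -0.03304159  0.14165919]
0.034 1532 [260.   9.] [ 0.5093 -0.0027  0.0332] [array([ 0.5093, -0.0027]), array([0.0554, 0.0114]), np.float64(76.8731)]
0.034 350 [248.  89.] [ 0.5576 -0.0228  0.0333] [array([ 0.5571, -0.0223]), array([0.0075, 0.026 ]), np.float64(76.2851)]
0.034 1545 [281. 103.] [ 0.5733 -0.0013  0.0333] [array([ 0.5788, -0.0043]), array([0.0196, 0.0601]), np.float64(77.2898)]
0.034 1589 [265. 188.] [ 0.6356 -0.0285  0.0334] [array([ 0.6337, -0.0275]), array([0.0217, 0.0689]), np.float64(76.2879)]
0.06 296 [259.  60.] [ 0.5426 -0.011   0.0621] [array([ 0.5457, -0.0115]), array([0.0097, 0.024 ]), np.float64(76.4488)]
0.06 1082 [260. 128.] [ 0.5847 -0.0204  0.0593] [array([ 0.5851, -0.0205]), array([0.025, 0.025]), np.float64(77.5468)]
0.066 306 [260.  73.] [ 0.5502 -0.0126  0.0637] [array([ 0.5491, -0.012 ]), array([0.0091, 0.0207]), np.float64(76.7359)]
0.066 305 [266. 178.] [ 0.6182 -0.0243  0.0668] [array([ 0.6188, -0.0246]), array([0.0132, 0.0137]), np.float64(68.4834)]
```

View pics/w7.png

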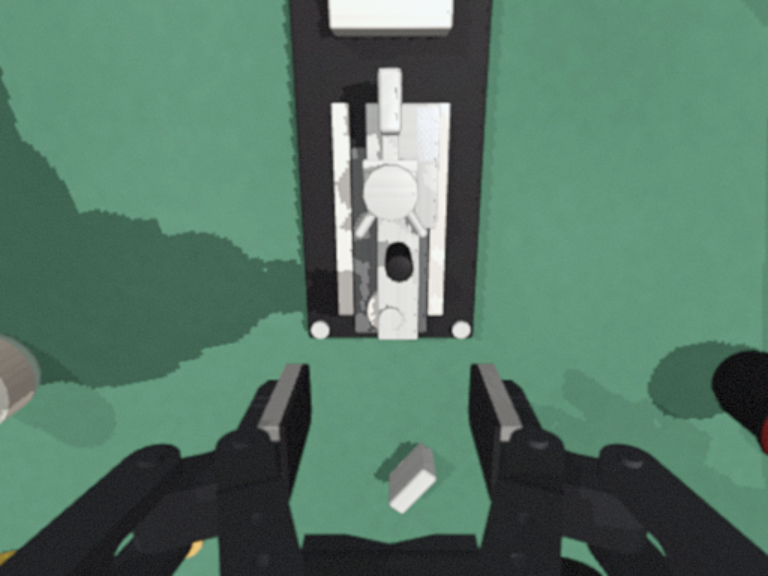

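Run:
```python
from h import *
c=load('wrist'); P=cloud(c)
m=(P[...,2]>.057)&(P[...,2]<.068)
def box(u0,v0,u1,v1):
    b=np.zeros(m.shape,bool); b[v0:v1,u0:u1]=1; return P[b&m]
t=box(248,42,272,92); h=box(238,106,284,152)
rt=cv2.minAreaRect(t[:,:2].astype(np.float32)); rh=cv2.minEnclosingCircle(h[:,:2].astype(np.float32)); print(rt,rh)
f=np.array([.973,-.231]); d=np.array(rh[0])-rt[0]; print('dist',d@f,'lat',d@[.231,.973])
A=np.c_[t[:,:2]@f,np.ones(len(t))]; print('pitch slope',np.linalg.lstsq(A,t[:,2],rcond=None)[0][0],t[:,2].mean())
top=load('top'); im0=top['im']; im,_=shot('top'); df=(np.abs(im.astype(int)-im0).max(2)>60).astype(np.uint8)
n,l,st,ce=cv2.connectedComponentsWithStats(cv2.morphologyEx(df,cv2.MORPH_OPEN,np.ones((3,3))))
print([(s[4],x.round()) for s,x in zip(st[1:],ce[1:]) if s[4]>15])
```

```text
((0.5468835234642029, -0.011836133897304535), (0.009777883067727089, 0.02642643265426159), 76.64542388916016) ((0.5850285291671753, -0.020470714196562767), 0.012827449478209019)
dist 0.039109678598120805 lat 0.000410049686208368
pitch slope 0.03849367990701408 0.06286202650665146
[(np.int32(27), array([261.,  52.])), (np.int32(28723), array([285., 227.])), (np.int32(270), array([374., 171.])), (np.int32(89), array([357., 234.])), (np.int32(89), array([155., 245.])), (np.int32(175), array([501., 378.]))]
```

Run:
```python
from h import *
a=load('scene') # last scene at t=13.7
new,_=shot('top'); c=load('top')
old=cv2.imread('pics/top0.png')[...,::-1]; old=cv2.resize(old,(512,384),interpolation=cv2.INTER_AREA)
for nm,(u,v) in dict(jar=(373,173),nut=(359,234),brass=(336,127),block=(277,127),cap=(148,206),obj=(188,130),drv=(140,136)).items():
    r=[]
    for im in(old,new):
        p=im[v-20:v+20,u-20:u+20]; g=(p[...,1].astype(int)-p[...,0]<12).astype(np.uint8) # not green
        n,l,st,ce=cv2.connectedComponentsWithStats(g); i=1+np.argmax(st[1:,4]) if n>1 else 0; r.append((ce[i].round(1),st[i,4]))
    print(nm,r)
```

```text
jar [(array([17.7, 20.8]), np.int32(452)), (array([17.6, 20.7]), np.int32(471))]
nut [(array([18.9, 20.5]), np.int32(127)), (array([18.7, 20.3]), np.int32(148))]
brass [(array([19.4, 20.3]), np.int32(191)), (array([10.6, 19.1]), np.int32(858))]
block [(array([18.5, 20.3]), np.int32(79)), (array([19.5, 19.5]), np.int32(1600))]
cap [(array([19.6, 19.6]), np.int32(246)), (array([19.6, 19.5]), np.int32(257))]
obj [(array([20.4, 19.5]), np.int32(429)), (array([20.6, 19.9]), np.int32(458))]
drv [(array([20.7, 15.9]), np.int32(384)), (array([20.1, 16.6]), np.int32(374))]
```

The bystanders are unmoved; brass weight and gauge block are under the arm in this view, and I never went near them. Handing in.

```bash
python3 -c "
from workcell import order
print(order.job_done())"
```

```text
the job is handed in; nothing more can be done
None
```

I swung the keeper shut and pushed the clip home on the spindle's neck. The job was handed in at about 16.5 s robot time; the interface reports no verdict.

- **Keeper:** I pushed the knob until the stop was felt at about 12 N. A wrist view afterwards showed it within about 0.5° of shut, with the knob at (33.8, 4.3) mm from the spindle (shut is 34, 4). This push also slid the spindle about 7 mm, which I re-measured before going on.
- **Clip:** I gripped it by the tab and pushed it in over the ledge. I felt about 5 N while the slide gave way, then a drop to nearly zero, then a hard stop. The highest push I read was about 14 N. I only read force at the end of each move, so I inferred the snap from that drop and did not see its peak.
- **Final look:** The tab is 39.1 mm from the head's axis (38.5 is ideal), 0.4 mm off to the side, and pitched about 0.04 rad. The eye is about 6 mm below the neck's centre, inside the 9 mm limit. The gripper was clear and touching nothing.
- **Bystanders:** Five of the seven matched their starting positions in the top view. The arm hid the gauge block and brass weight there, so those two were not measured. The gauge block was visible in the last wrist view, and I made no low moves near either.
- **What went wrong on the way:** My first approach ran the last joint into its limit, so I used the opposite half-turn grasp direction. One move with 13 rows was refused and had no effect.

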